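# Couple the tap head to the mini keg

## Robot

A 6-joint arm with a two-finger parallel gripper is mounted at the origin on the work surface; the furniture and walls round the work are solid. World frame = base frame: x ahead of the robot, y to its left, z up, the work surface at z = 0. Lengths are in mm, angles in rad, forces in N, time in s.
With the tool pointing down it reaches from about 350 to 975 mm from the base axis. Payload 7.1 kg.
Tool frame: the origin (TCP) lies midway between the tips of the shut fingers; the grasp point (between the pads) lies 19 mm behind it (ctrl.grip_depth is the distance from the TCP to the grasp point, in mm); z points along the fingers, y is the line along which they close (so a half turn about z gives the same grasp; the last joint's range is limited). The gripper opens to 88 mm and grips with 3 to 60 N. Pads are 20 mm wide; open, the fingers measure 115 mm over their backs; the gripper's body (75 mm by 178 mm) begins 61 mm behind the grasp point.
Start: joints at [-1.207, 0.423, 1.63, -0, 1.089, -0.019], TCP at [233.466, -579.74, 222.675] pointing down, gripper open.
Joint ranges: [-3, 3], [-0.9, 2.11], [0.09, 2.58], [-1.31, 4.45], [0.11, 2.69], [-2.54, 2.54]. Speed limits (rad/s): [2.39, 2.39, 3.01, 3.14, 3.14, 3.14].

## Interface

Orientations are given as a rotation vector (axis times angle).
In Python, from workcell import ctrl, cams gives the robot as it stands.
- The arm moves only by the tool move_arm, never from a script. Its argument "steps" is a list of rows, each a list of 3 entries, a list of its own where there are three numbers: the shift along the tool's x, y, z in units of 25 mm (1.0 is 25 mm), then the turn about the tool's z in units of 5 degrees (1.0 is 5 degrees), then the closure, from 0 (fully open) to 1 (shut). A call has 1 to 20 rows; each row shifts and turns the commanded pose from where the row before left it, along the tool's axes as they then stand; what a row does not reach is not made up. A row lasts 1/12 s, in which the tool goes at most 41.7 mm and 7.16 degrees, less where a joint would pass 70% of its speed; a pose out of reach is approached as far as the arm can. A call is refused whole if a number of a shift passes 1 or a number of a turn 1, either way. A call with a gripper value outside its range is refused whole. The fingers move at their own pace and stop on an object; the grip force is fixed at half the most. Time passes only in rows, so rows that do not move let the fingers close. It gives the time, the measured TCP pose, the force, the opening and the grip force at its end, in the units of the state.
- ctrl.get_obs(): the state, without advancing time (a new reading comes with each control period).
- cams.get_image(name): name is "side" or "top"; returns a dict with "image" (384x512x3 uint8, red, green, blue), "camera_matrix" (3x3 intrinsics, pixels), "xyz" and "rotation" of the camera in the world. Camera axes: x right, y down, z forward; pixel columns grow to the right and rows downward; lengths in mm; the calibration is good to about 2 mm. A picture is of the moment at which its call begins. There is no depth.
- ctrl.close_job(): hands the job in; it is judged then, once.
Trained networks look in the newest picture that a camera, given by its name, has taken for a name from the list of things; names that differ only in an ending like _2 or _b are one class to them, and where a whole thing is asked for, a point or a joint stands for the part that bears it (a point fixed in the world has none). Each returns a list of dicts, best first, with "p" (0 to 1); they miss things now and then, are a little off and sometimes report something else, mostly with a low value. They report only what shows in the picture. A call takes as long as a camera call.
- cams.boxes_of(camera, thing): "rect" ([centre column, centre row, width, height] in pixels, round what is visible of it).
- cams.cut_out(camera, thing): "pixels" (384x512 bool, what is visible of it) and "rect" ([centre column, centre row, width, height] in pixels, round what is visible of it).
The state is a dict: "t": time; "qpos": joint angles; "qvel": joint speeds; "joint_torque": joint torques, N m; "ee_pos": TCP position; "orientation": TCP orientation; "ft_force": force on the tool from outside, world axes, zero at the start; "moment": the same for the moment, N m; "width": finger opening in mm; "grasp_force": force on a finger pad.
Only numpy, scipy, OpenCV 4.12 (cv2) and the standard library are available. Lean on these libraries where they do the work, as an engineer would, in place of code of your own. Each camera call takes 0.05 s, during which the arm holds its last target. There are 200 camera calls.

## Task

The keg is ready to be poured: move the steel tap head from the rinse stand to the mini keg. Swing its black handle up to unlock it, draw the head off, lower it over the keg's valve and push it down by feel until it is fully home, then press the handle right down so that it snaps shut and locks. The valve's tube is only held by a rubber bung, so its height and centring are never quite the same and it must not be forced; leave the tasting glass where it stands.

Things in the scene. Friction and masses are not known exactly. Their poses are not given: they have to be found in the camera images.
- tap_head: steel head, 0.35 kg, 90 mm high: round socket with 66 mm skirt, black grip block on top, handle on its -x side, spout 73 mm out on its +x side. Origin: centre of the open underside, z up. Bore 36 mm wide, 44 deep. A rubber seal in it meets the valve 10 to 13 mm before home: its edge takes a push of up to 16 N, then it rubs with some 5 N. It starts locked on the stand.
- handle (a joint): angle of the head's handle: 0 = level, locked (a hook bites under the valve barrel); 0.9 = fully raised, free. A spring snaps it to whichever end is nearer, the middle is at 0.4; 3 to 5 N at its end moves it. With the head more than 1 or 2 mm short of home the hook strikes the barrel's side and the handle stops near 0.2.
- handle_grip (a point): middle of the handle's black grip, 44 mm long, 14 mm wide (along the head's y), 12 mm thick. Locked, it lies 88 mm out along the head's -x and 31 mm above its underside; the grip ends 16 mm further out.
- handle_pivot (a point): handle's hinge on the head: 26 mm out along the head's -x, 23 mm above its underside; axis along the head's y. Handle_grip lies 62 mm out from it and, when locked, 8 mm above it.
- grip (a point): point inside the black grip block to hold the head by: on the head's axis, 74 mm above its underside. The block is 36 mm along x, 32 mm along y (two flat sides to pinch) and spans 54 to 90 mm above the underside.
- keg: aluminium mini keg, 110 mm wide, does not move. Origin: centre of its foot. On top, on a tube through a rubber bung, its valve: 70 mm flange, top face 128 to 152 mm above the foot, up to 6 mm off centre; above it a 22 mm neck, then a 34 mm barrel from 12 to 34 mm, coned to 18 mm at 42 mm. Home = skirt flat on the flange, where force climbs steeply: 15 to 25 N is enough, over 35 N too much.
- rinse_stand: heavy dark round stand, 124 mm wide, does not move. Origin: centre of its foot. It carries the same flange and barrel, flange top 85 mm above the foot.
- tasting_glass: stemmed tasting glass, 65 mm wide, 155 mm high, standing loose behind the work. Origin: centre of its foot.

How it is judged:
By the outcome, as a careful person would: the job done as asked, in the order asked, and still so for the second after the job is handed in, with the robot touching nothing.
It also fails if it takes over 72 s, if anything falls off the work surface, if the arm or the gripper's body presses on something with over 40 N, if the wrist force passes 120 N, or if a joint passes its speed limit or range.

## Working session

There is one attempt and no reset: what is moved stays moved. The work goes in short steps, Python scripts to look and compute and a tool call to move; the robot and the scene stay as the last step left them, time stands still between calls to the robot, and variables do not carry over. Pictures are saved under pics/ and viewed, at most 10 in all, crops included, and the job is handed in when it is done.

Besides the shell and the picture viewer there is one more tool, called as a command line: name --argument value ..., lists and objects as JSON in quotes. move_arm: Moves the arm, as the interface text tells. Its arguments: {"type":"object","properties":{"steps":{"type":"array"}},"required":["steps"]}

```bash
mkdir -p pics; ls
cat > h.py <<'E'
import numpy as np,cv2
from workcell import ctrl,cams
def ray(c,u,v):
    K=np.array(c["camera_matrix"]);R=np.array(c["rotation"]);
    if R.shape!=(3,3): R=cv2.Rodrigues(R.astype(float))[0]
    d=R@np.linalg.inv(K)@np.array([u,v,1.]);return np.array(c["xyz"],float),d/np.linalg.norm(d)
def atz(c,u,v,z):
    o,d=ray(c,u,v);return o+d*(z-o[2])/d[2]
def proj(c,p):
    K=np.array(c["camera_matrix"]);R=np.array(c["rotation"])
    if R.shape!=(3,3): R=cv2.Rodrigues(R.astype(float))[0]
    q=K@(R.T@(np.array(p,float)-np.array(c["xyz"])));return q[:2]/q[2]
def tri(a,ua,b,ub):
    o1,d1=ray(a,*ua);o2,d2=ray(b,*ub)
    t=np.linalg.lstsq(np.c_[d1,-d2],o2-o1,rcond=None)[0]
    p,q=o1+d1*t[0],o2+d2*t[1];return (p+q)/2,np.linalg.norm(p-q)
E
python3 - <<'E'
from h import *
np.set_printoptions(precision=2,suppress=True)
print(ctrl.get_obs(),ctrl.grip_depth)
ims=[]
for n in("side","top"):
    c=cams.get_image(n);im=c["image"][:,:,::-1].copy();ims.append(im);cv2.imwrite(f"pics/{n}0.png",im)
    print(n,c["camera_matrix"],c["xyz"],c["rotation"])
    for t in("tap_head","handle","handle_grip","grip","keg","rinse_stand","tasting_glass"):
        print(n,t,[(np.round(b["rect"],1).tolist(),round(b["p"],2)) for b in cams.boxes_of(n,t)[:2]])
E
```

```text
pics
{'t': 0.0, 'qpos': array([-1.21,  0.42,  1.63, -0.  ,  1.09, -0.02]), 'qvel': array([-0., -0.,  0., -0.,  0.,  0.]), 'joint_torque': array([  0.  , -54.46, -27.37,   0.06,   0.02,  -0.  ]), 'ee_pos': array([ 233.26, -579.23,  221.89]), 'orientation': array([-3.08, -0.6 ,  0.  ]), 'ft_force': array([ 0.4 , -0.07, -1.16]), 'moment': array([-0.02,  0.02,  0.01]), 'grasp_force': 0.0, 'width': 88.22345591332433} 18.700000000000003
side [[441.57   0.   252.69]
 [  0.   441.57 192.34]
 [  0.     0.     1.  ]] [ 539.96 1089.16  605.99] [-0.07  2.65 -1.69]
side tap_head [([256.6, 217.3, 67.3, 46.2], 0.79)]
side handle [([278.4, 217.8, 19.6, 8.9], 0.62)]
side handle_grip [([279.9, 217.1, 28.2, 13.2], 0.65)]
side grip [([255.2, 217.4, 71.0, 47.8], 0.75)]
side keg [([261.0, 166.7, 32.8, 60.4], 0.73), ([250.2, 259.1, 49.8, 35.5], 0.54)]
side rinse_stand [([251.9, 255.7, 50.0, 41.2], 0.89)]
side tasting_glass [([220.9, 198.4, 22.1, 56.5], 0.9)]
top [[489.89   0.   266.15]
 [  0.   489.89 192.55]
 [  0.     0.     1.  ]] [ 466.23   14.98 1077.57] [-2.18  2.15 -0.15]
top tap_head [([182.8, 232.6, 19.3, 35.6], 0.69), ([175.4, 208.1, 43.5, 79.5], 0.62)]
top handle [([185.1, 232.8, 15.4, 33.1], 0.54)]
top handle_grip [([183.6, 233.1, 21.0, 30.7], 0.53)]
top grip [([172.1, 209.1, 40.4, 77.4], 0.8)]
top keg [([367.0, 208.2, 64.3, 57.0], 0.68), ([184.8, 230.2, 18.8, 36.9], 0.44)]
top rinse_stand [([177.6, 206.2, 60.5, 56.5], 0.8)]
top tasting_glass [([270.6, 160.7, 34.8, 37.5], 0.79)]
```

Run:
```python
import cv2,numpy as np
s=cv2.imread("pics/side0.png");t=cv2.imread("pics/top0.png")
a=cv2.resize(s[120:300,170:340],None,fx=3.3,fy=3.3,interpolation=3)
cv2.imwrite("pics/sidec.png",a)
b=cv2.resize(t[110:290,120:440],None,fx=2.5,fy=2.5,interpolation=3);cv2.imwrite("pics/topc.png",b)
```

```text
(no output)
```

View pics/sidec.png

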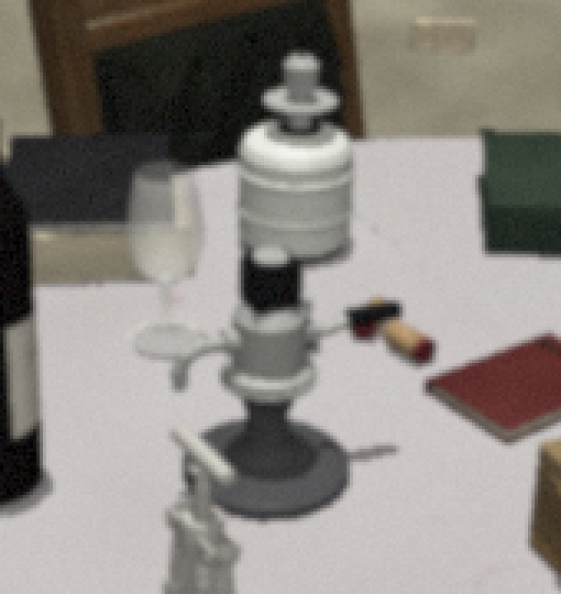

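View pics/topc.png

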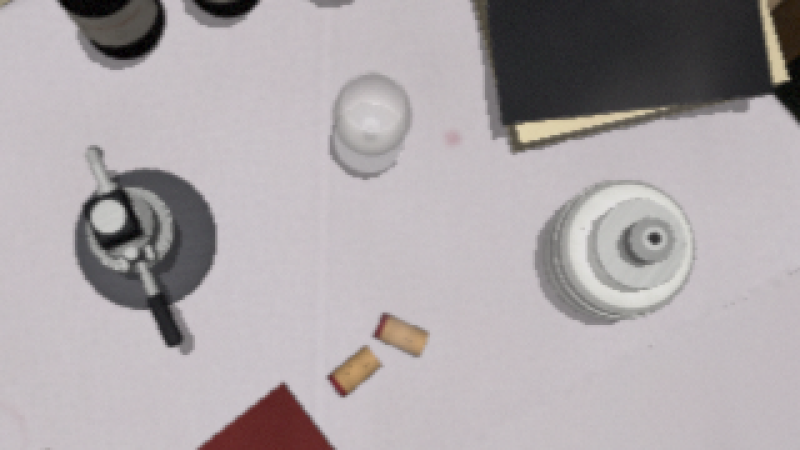

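The side view shows the head on the stand (head about (253,220), handle to the right) with the keg behind it (barrel top about (261,138)). The top view shows the head's block at about (165,198), its handle grip at about (187,237), the keg valve at about (382,205), and the glass at about (270,158), well off the line between them. I'll triangulate, then check an overlay.

```bash
cat > fit.py <<'E'
from h import *
from scipy.optimize import least_squares
np.set_printoptions(precision=1,suppress=True)
S=cams.get_image("side");T=cams.get_image("top")
C=lambda x0,y0,s:lambda x,y:(x0+(x+.5)/s-.5,y0+(y+.5)/s-.5)
s=C(170,120,3.3);t=C(120,110,2.5)
print("keg tip",tri(S,s(303,58),T,t(654,238)))
print("keg flange c",tri(S,s(301,100),T,t(639,246)))
print("glass",atz(T,*t(368,150),0), "corr stand", atz(T,*t(146,238),10))
b=tri(S,s(271,257),T,t(112,220));print("block top",b)
print("spout",tri(S,s(180,380),T,t(95,155)),"grip",tri(S,s(374,312),T,t(163,318)))
E
python3 fit.py
```

```text
keg tip (array([ 554.1, -212.1,  189.6]), np.float64(1.638357421283976))
keg flange c (array([ 553.4, -211. ,  148.5]), np.float64(1.2211125964920797))
glass [649.1  -5.7   0. ] corr stand [566.7 187.3  10. ]
block top (array([565.6, 186.4, 173.8]), np.float64(2.7274649301753153))
spout (array([626.6, 217.6,  92. ]), np.float64(1.1566375580664017)) grip (array([493.4, 154.6, 117.7]), np.float64(1.490721395161717))
```

```bash
cat > ov.py <<'E'
from h import *
def circ(c,z,r):
    a=np.linspace(0,2*np.pi,60);return [(c[0]+r*np.cos(x),c[1]+r*np.sin(x),z) for x in a]
def overlay(name,fn,keg,kz,head,hz,yaw,ang=0,win=None,f=4):
    c=cams.get_image(name);x0,y0,w,h=win
    im=cv2.resize(c["image"][y0:y0+h,x0:x0+w,::-1],None,fx=f,fy=f,interpolation=3)
    def dr(P,col,cl=False):
        q=np.array([proj(c,p) for p in P]);q=((q-[x0,y0]+.5)*f).astype(np.int32)
        cv2.polylines(im,[q.reshape(-1,1,2)],cl,col,1)
    if keg is not None:
        dr(circ(keg,kz,35),(0,0,255));dr(circ(keg,kz+34,17),(0,0,255));dr(circ(keg,kz+42,9),(0,0,255))
    if head is not None:
        R=np.array([[np.cos(yaw),-np.sin(yaw)],[np.sin(yaw),np.cos(yaw)]])
        H=lambda x,y,z:(*(R@[x,y]+head),hz+z)
        dr(circ(head,hz,33),(0,200,0))
        for z in(54,90):dr([H(a,b,z) for a,b in((18,16),(-18,16),(-18,-16),(18,-16))],(0,255,255),True)
        def hd(r,y,dz=0):
            th=np.arctan2(8,62)*0+ang; X,Z=r*1.0,8.+dz
            return H(-26-(X*np.cos(th)-Z*np.sin(th)),y,23+X*np.sin(th)+Z*np.cos(th))
        for dz in(-6,6):dr([hd(a,b,dz) for a,b in((34,7),(78,7),(78,-7),(34,-7))],(255,0,255),True)
        dr([H(0,0,30),H(73,0,30)],(255,100,0))
    cv2.imwrite(fn,im);return im
E
python3 - <<'E'
from ov import *
y=np.radians(25)
a=overlay("top","pics/x.png",(554,-212),147.5,(566,187),85,y,win=(140,160,75,95),f=5)
b=overlay("top","pics/x.png",(554,-212),147.5,(566,187),85,y,win=(335,170,80,75),f=5)
c=overlay("side","pics/x.png",(554,-212),147.5,(566,187),85,y,win=(215,130,85,120),f=4)
m=np.zeros((600,800,3),np.uint8);m[:475,:375]=a[:475,:375]
m[:300,400:740]=0;m[:300,380:700]=cv2.resize(b,(320,300));m[300:600,400:612]=cv2.resize(c,(212,300))
cv2.imwrite("pics/ov1.png",m)
E
```

```text
(no output)
```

View pics/ov1.png

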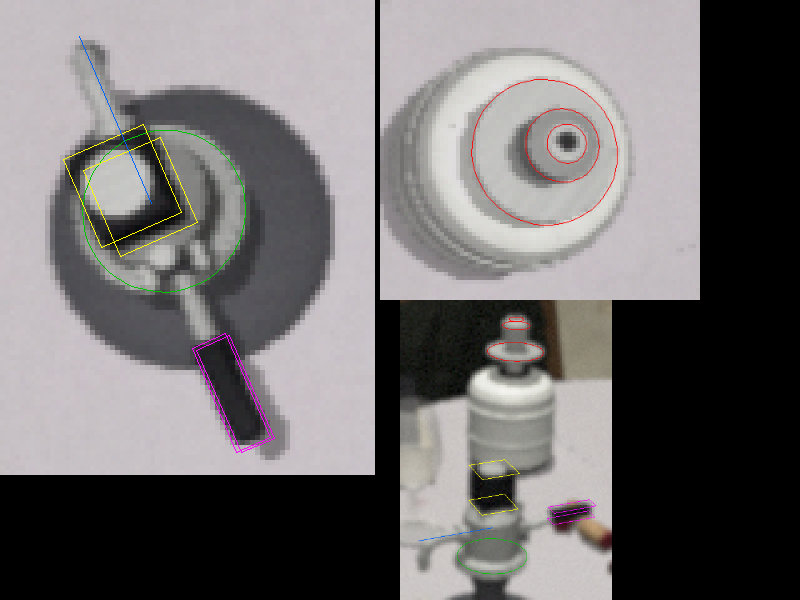

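The overlays agree to within 1–2 mm. That gives the keg valve axis at (554,-212) with its flange at about 147.5, the head at (566,187), and its yaw at about 24°. The tool's yaw is already about 22°, so I'll approach the handle now.

move_arm --steps '[[[0, 0, 0], -0.4, 0.3], [[0.5, -0.5, 0], 0, 0.3], [[0.92, -0.98, 0], 0, 0.3], [[0.92, -0.98, 0], 0, 0.3], [[0.92, -0.98, 0], 0, 0.3], [[0.92, -0.98, 0], 0, 0.3], [[0.92, -0.98, 0], 0, 0.3], [[0.92, -0.98, 0], 0, 0.3], [[0.92, -0.98, 0], 0, 0.3], [[0.92, -0.98, 0], 0, 0.3], [[0.92, -0.98, 0], 0, 0.3], [[0.92, -0.98, 0], 0, 0.3], [[0.92, -0.98, 0], 0, 0.3], [[0.92, -0.98, 0], 0, 0.3], [[0.92, -0.98, 0], 0, 0.3], [[0.92, -0.98, 0], 0, 0.3], [[0.92, -0.98, 0], 0, 0.3], [[0.92, -0.98, 0], 0, 0.3], [[0.92, -0.98, 0], 0, 0.3], [[0, 0, 0], 0, 0.3]]'

```text
t: 2.72
ee_pos: [430.0, -19.9, 223.1]
orientation: [-3.071, -0.658, -0.003]
ft_force: [-0.6, -0.6, 0.0]
width: 61.6
grasp_force: 0.0
```

```bash
cat >> h.py <<'E'
def st():
    o=ctrl.get_obs();R=cv2.Rodrigues(np.array(o["orientation"],float))[0]
    print("t",round(o["t"],2),"pos",np.round(o["ee_pos"],1),"yaw",round(np.degrees(np.arctan2(R[1,0],R[0,0])),2),"zax",np.round(R[:,2],3),"F",np.round(o["ft_force"],1),"w",round(o["width"],1),"gf",round(o["grasp_force"],1))
    return np.array(o["ee_pos"]),R
def to(x,y,z):
    p,R=st();print("units",np.round(R.T@(np.array([x,y,z])-p)/25,2))
E
python3 -c "
from h import *
to(487,152,102)"
```

```text
t 2.72 pos [430.  -19.9 223.1] yaw 24.17 zax [ 0.002  0.001 -1.   ] F [-0.6 -0.6  0. ] w 61.6 gf 0.0
units [ 4.88 -5.34  4.86]
```

move_arm --steps '[[[0.8, -0.9, 0], 0, 0.4], [[0.8, -0.9, 0], 0, 0.4], [[0.8, -0.9, 0], 0, 0.4], [[0.8, -0.9, 0], 0, 0.4], [[0.8, -0.9, 0], 0, 0.4], [[0.88, -0.84, 0], 0, 0.4], [[0, 0, 0.8], 0, 0.4], [[0, 0, 0.8], 0, 0.4], [[0, 0, 0.8], 0, 0.4], [[0, 0, 0.8], 0, 0.4], [[0, 0, 0.8], 0, 0.4], [[0, 0, 0.5], 0, 0.4], [[0, 0, 0.36], 0, 0.4], [[0, 0, 0], 0, 0.4], [[0, 0, 0], 0, 0.4]]'

```text
t: 3.97
ee_pos: [485.7, 147.3, 101.2]
orientation: [3.073, 0.651, -0.001]
ft_force: [0.1, -0.6, -0.1]
width: 52.7
grasp_force: 0.0
```

Run:
```python
from ov import *
st()
y=np.radians(24)
a=overlay("top","pics/x.png",None,0,(566.5,187.5),85,y,win=(140,160,80,95),f=5)
c=overlay("side","pics/x.png",None,0,(566.5,187.5),85,y,win=(215,130,85,120),f=4)
m=np.zeros((480,760,3),np.uint8);m[:475,:400]=a;m[:480,410:750]=c
cv2.imwrite("pics/ov2.png",m)
```

```text
t 3.97 pos [485.7 147.3 101.2] yaw 23.92 zax [-0. -0. -1.] F [ 0.1 -0.6 -0.1] w 52.7 gf 0.0
```

View pics/ov2.png

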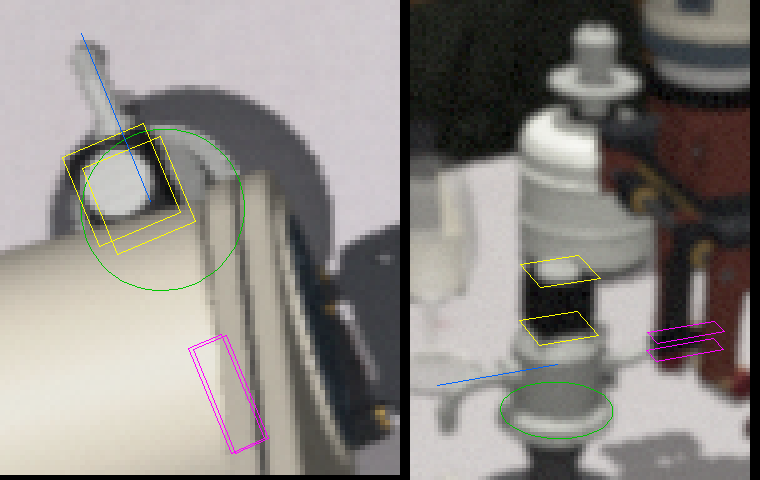

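The open fingers straddle the handle grip, whose overlay is at (640–725, 320–360) in the right panel, and the block and skirt still match the model. I'll shift 4 mm to centre, then close.

move_arm --steps '[[[0.12, -0.15, 0], 0, 0.4], [[0, 0, 0], 0, 0.6], [[0, 0, 0], 0, 0.8], [[0, 0, 0], 0, 0.9], [[0, 0, 0], 0, 0.95], [[0, 0, 0], 0, 1], [[0, 0, 0], 0, 1], [[0, 0, 0], 0, 1]]'

```text
t: 4.73
ee_pos: [486.7, 152.3, 101.2]
orientation: [-3.073, -0.652, 0.0]
ft_force: [-1.7, 1.4, 1.0]
width: 13.6
grasp_force: 29.9
```

move_arm --steps '[[[0.04, 0, -0.18], 0, 1], [[0.04, 0, -0.19], 0, 1], [[0.06, 0, -0.18], 0, 1], [[0.07, 0, -0.17], 0, 1], [[0.09, 0, -0.17], 0, 1], [[0.09, 0, -0.16], 0, 1], [[0.11, 0, -0.15], 0, 1], [[0.11, 0, -0.15], 0, 1], [[0.13, 0, -0.13], 0, 1], [[0.14, 0, -0.13], 0, 1], [[0.0, 0, 0], 0, 1], [[0.0, 0, 0], 0, 1]]'

```text
t: 5.73
ee_pos: [508.1, 161.8, 142.1]
orientation: [-3.073, -0.651, -0.004]
ft_force: [-1.6, 4.5, -2.7]
width: 13.9
grasp_force: 30.0
```

move_arm --steps '[[[0.13, 0, -0.11], 0, 1], [[0.1, 0, -0.08], 0, 1], [[0, 0, 0], 0, 1], [[0, 0, 0], 0, 0.7], [[0, 0, 0], 0, 0.4], [[0, 0, 0], 0, 0.2], [[0, 0, 0], 0, 0.2], [[0, 0, 0], 0, 0.2]]'

```text
t: 6.4
ee_pos: [512.5, 163.3, 146.4]
orientation: [3.073, 0.651, 0.001]
ft_force: [-0.8, -0.2, -0.1]
width: 43.7
grasp_force: 0.0
```

Run:
```python
from ov import *
to(566.5,187.5,142)
c=overlay("side","pics/ov3.png",None,0,(566.5,187.5),85,np.radians(24),ang=0.9,win=(215,160,95,90),f=5)
```

```text
t 6.4 pos [512.5 163.3 146.4] yaw 23.92 zax [ 0.001 -0.    -1.   ] F [-0.8 -0.2 -0.1] w 43.7 gf 0.0
units [ 2.37 -0.01  0.18]
```

View pics/ov3.png

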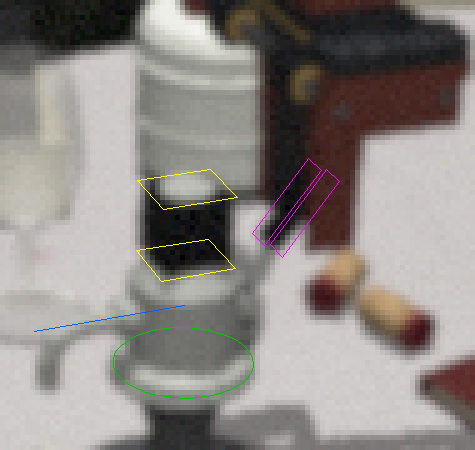

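The handle is fully raised: the black grip lies on the 0.9 rad overlay at about (295,205). I'll open, slide in over the block, and close.

move_arm --steps '[[[0, 0, 0], 0, 0], [[0, 0, 0], 0, 0], [[0, 0, 0], 0, 0], [[0.4, 0, 0], 0, 0], [[0.4, 0, 0], 0, 0], [[0.4, 0, 0], 0, 0], [[0.4, 0, 0], 0, 0], [[0.4, 0, 0], 0, 0.1], [[0.37, 0, 0], 0, 0.1], [[0, 0, 0.2], 0, 0.1], [[0, 0, 0], 0, 0.3], [[0, 0, 0], 0, 0.5], [[0, 0, 0], 0, 0.6], [[0, 0, 0], 0, 0.7], [[0, 0, 0], 0, 1], [[0, 0, 0], 0, 1], [[0, 0, 0], 0, 1]]'

```text
t: 7.87
ee_pos: [566.3, 187.5, 141.4]
orientation: [-3.073, -0.651, -0.0]
ft_force: [-0.6, 0.8, 0.5]
width: 35.6
grasp_force: 0.0
```

move_arm --steps '[[[0, 0, 0], 0, 1], [[0, 0, 0], 0, 1], [[0, 0, 0], 0, 1], [[0, 0, 0], 0, 1]]'

```text
t: 8.2
ee_pos: [566.1, 188.1, 141.4]
orientation: [-3.072, -0.651, 0.0]
ft_force: [-3.1, 4.2, 2.1]
width: 31.9
grasp_force: 29.9
```

move_arm --steps '[[[0, -0.03, 0], 0, 1], [[0, 0, -0.08], 0, 1], [[0, 0, -0.08], 0, 1], [[0, 0, -0.08], 0, 1], [[0, 0, -0.08], 0, 1], [[0, 0, -0.08], 0, 1], [[0, 0, -0.08], 0, 1], [[0, 0, -0.08], 0, 1], [[0, 0, -0.08], 0, 1], [[0, 0, 0], 0, 1], [[0, 0, 0], 0, 1]]'

```text
t: 9.12
ee_pos: [566.2, 187.9, 157.8]
orientation: [3.073, 0.651, 0.001]
ft_force: [0.3, 0.2, -4.3]
width: 31.8
grasp_force: 29.9
```

move_arm --steps '[[[0, 0, -0.4], 0, 1], [[0, 0, -0.6], 0, 1], [[0, 0, -0.8], 0, 1], [[0, 0, -0.9], 0, 1], [[0, 0, -0.9], 0, 1], [[0, 0, -0.7], 0, 1], [[0, 0, -0.3], 0, 1], [[0, 0.3, 0], 0, 1], [[-0.2, 0.6, 0], 0, 1], [[-0.5, 0.8, 0], 0, 1], [[-0.5, 0.9, 0], 0, 1], [[-0.5, 0.9, 0], 0, 1], [[-0.5, 0.9, 0], 0, 1], [[-0.5, 0.9, 0], 0, 1], [[-0.5, 0.9, 0], 0, 1], [[-0.5, 0.9, 0], 0, 1], [[-0.5, 0.9, 0], 0, 1], [[-0.5, 0.9, 0], 0, 1], [[-0.5, 0.9, 0], 0, 1], [[-0.5, 0.9, 0], 0, 1]]'

```text
t: 10.78
ee_pos: [542.9, -115.8, 270.7]
orientation: [-3.073, -0.651, 0.004]
ft_force: [0.8, 0.7, -4.4]
width: 31.8
grasp_force: 30.0
```

```bash
python3 -c "
from h import *
to(554,-212,272)"
```

```text
t 10.78 pos [ 542.9 -115.8  270.7] yaw 23.93 zax [-0.003  0.    -1.   ] F [ 0.8  0.7 -4.4] w 31.8 gf 30.0
units [-1.16  3.7  -0.05]
```

move_arm --steps '[[[-0.3, 0.9, 0], 0, 1], [[-0.3, 0.9, 0], 0, 1], [[-0.3, 0.9, 0], 0, 1], [[-0.2, 0.7, 0], 0, 1], [[-0.1, 0.3, 0], 0, 1], [[0, 0, 0], 0, 1], [[0, 0, 0], 0, 1], [[0, 0, 0], 0, 1]]'

```text
t: 11.45
ee_pos: [553.9, -209.9, 271.6]
orientation: [-3.072, -0.652, 0.002]
ft_force: [0.0, 0.7, -4.3]
width: 32.1
grasp_force: 30.0
```

Run:
```python
from ov import *
p,R=st();to(554,-212,272)
y=np.radians(24)
a=overlay("top","pics/x.png",(554,-212),147.5,p[:2],p[2]-56.4,y,ang=.9,win=(335,150,80,95),f=5)
c=overlay("side","pics/x.png",(554,-212),147.5,p[:2],p[2]-56.4,y,ang=.9,win=(225,95,75,95),f=5)
m=np.hstack([a,c]);cv2.imwrite("pics/ov4.png",m)
```

```text
t 11.45 pos [ 553.9 -209.9  271.6] yaw 23.96 zax [-0.001  0.001 -1.   ] F [ 0.   0.7 -4.3] w 32.1 gf 30.0
t 11.45 pos [ 553.9 -209.9  271.6] yaw 23.96 zax [-0.001  0.001 -1.   ] F [ 0.   0.7 -4.3] w 32.1 gf 30.0
units [-0.03  0.08 -0.02]
```

View pics/ov4.png

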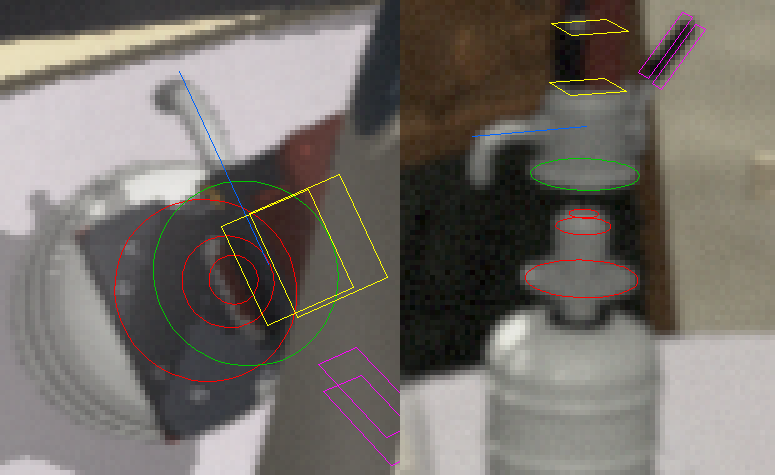

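The side view shows the head level, right over the valve; skirt, flange and cone sit on their overlays within about 1 mm. I'll correct y by 2 mm and start lowering.

move_arm --steps '[[[-0.02, 0.08, 0], 0, 1], [[0, 0, 0.3], 0, 1], [[0, 0, 0.3], 0, 1], [[0, 0, 0.3], 0, 1], [[0, 0, 0.2], 0, 1], [[0, 0, 0.08], 0, 1], [[0, 0, 0.08], 0, 1], [[0, 0, 0], 0, 1]]'

```text
t: 12.22
ee_pos: [554.6, -212.8, 240.1]
orientation: [-3.073, -0.651, 0.001]
ft_force: [0.3, -0.2, -4.9]
width: 31.8
grasp_force: 30.0
```

move_arm --steps '[[[0, 0, 0.06], 0, 1], [[0, 0, 0.06], 0, 1], [[0, 0, 0], 0, 1]]'

```text
t: 12.47
ee_pos: [554.7, -212.9, 237.6]
orientation: [3.073, 0.651, -0.0]
ft_force: [-0.5, 0.3, -5.5]
width: 32.1
grasp_force: 30.0
```

move_arm --steps '[[[0, 0, 0.06], 0, 1], [[0, 0, 0], 0, 1]]'

```text
t: 12.63
ee_pos: [554.7, -212.9, 236.1]
orientation: [3.073, 0.651, -0.0]
ft_force: [0.3, -0.4, -4.3]
width: 31.6
grasp_force: 30.0
```

move_arm --steps '[[[0, 0, 0.06], 0, 1], [[0, 0, 0], 0, 1]]'

```text
t: 12.8
ee_pos: [554.7, -212.8, 234.5]
orientation: [-3.073, -0.651, 0.0]
ft_force: [0.7, 0.1, -5.0]
width: 31.9
grasp_force: 30.0
```

move_arm --steps '[[[0, 0, 0.06], 0, 1], [[0, 0, 0.06], 0, 1], [[0, 0, 0], 0, 1]]'

```text
t: 13.05
ee_pos: [554.6, -212.8, 231.3]
orientation: [-3.073, -0.651, 0.001]
ft_force: [0.1, 0.0, -4.2]
width: 31.7
grasp_force: 30.0
```

move_arm --steps '[[[0, 0, 0.06], 0, 1], [[0, 0, 0.06], 0, 1], [[0, 0, 0], 0, 1]]'

```text
t: 13.3
ee_pos: [554.6, -212.8, 228.3]
orientation: [-3.073, -0.651, 0.001]
ft_force: [0.1, -0.0, -4.4]
width: 31.8
grasp_force: 30.0
```

move_arm --steps '[[[0, 0, 0.06], 0, 1], [[0, 0, 0.06], 0, 1], [[0, 0, 0], 0, 1]]'

```text
t: 13.55
ee_pos: [554.6, -212.8, 225.4]
orientation: [-3.073, -0.651, 0.001]
ft_force: [-1.1, 0.9, -5.2]
width: 31.5
grasp_force: 30.0
```

move_arm --steps '[[[0, 0, 0.06], 0, 1], [[0, 0, 0.06], 0, 1], [[0, 0, 0], 0, 1]]'

```text
t: 13.8
ee_pos: [554.4, -212.8, 222.2]
orientation: [-3.073, -0.651, 0.001]
ft_force: [-0.4, -0.4, -5.3]
width: 31.9
grasp_force: 30.0
```

move_arm --steps '[[[0, 0, 0.06], 0, 1], [[0, 0, 0], 0, 1]]'

```text
t: 13.97
ee_pos: [554.4, -212.8, 220.8]
orientation: [-3.073, -0.651, 0.001]
ft_force: [-1.3, 0.4, -6.4]
width: 31.7
grasp_force: 30.0
```

move_arm --steps '[[[0, 0, 0.06], 0, 1], [[0, 0, 0], 0, 1]]'

```text
t: 14.13
ee_pos: [554.5, -212.8, 219.4]
orientation: [-3.073, -0.651, 0.001]
ft_force: [-2.1, -0.0, -4.4]
width: 31.7
grasp_force: 30.0
```

move_arm --steps '[[[0, 0, 0.06], 0, 1], [[0, 0, 0], 0, 1]]'

```text
t: 14.3
ee_pos: [554.6, -212.7, 218.4]
orientation: [-3.073, -0.651, 0.0]
ft_force: [-3.4, 1.2, 0.3]
width: 31.9
grasp_force: 30.0
```

move_arm --steps '[[[-0.02, 0, 0.04], 0, 1], [[0, 0, 0], 0, 1]]'

```text
t: 14.47
ee_pos: [554.5, -212.9, 217.6]
orientation: [-3.073, -0.651, -0.001]
ft_force: [-1.6, 2.5, 2.0]
width: 31.6
grasp_force: 30.0
```

move_arm --steps '[[[0, 0, 0.04], 0, 1], [[0, 0, 0], 0, 1]]'

```text
t: 14.63
ee_pos: [554.4, -212.9, 216.1]
orientation: [-3.073, -0.651, -0.001]
ft_force: [-1.7, 1.4, -1.3]
width: 31.8
grasp_force: 30.0
```

move_arm --steps '[[[0, 0, 0.04], 0, 1], [[0, 0, 0], 0, 1]]'

```text
t: 14.8
ee_pos: [554.2, -212.9, 214.6]
orientation: [-3.073, -0.651, 0.0]
ft_force: [-1.6, 2.3, -2.9]
width: 32.0
grasp_force: 30.0
```

move_arm --steps '[[[0, 0, 0.04], 0, 1], [[0, 0, 0], 0, 1]]'

```text
t: 14.97
ee_pos: [554.2, -212.9, 213.7]
orientation: [-3.073, -0.651, 0.0]
ft_force: [-1.2, 2.3, -3.8]
width: 31.6
grasp_force: 30.0
```

move_arm --steps '[[[0, 0, 0.04], 0, 1], [[0, 0, 0], 0, 1]]'

```text
t: 15.13
ee_pos: [554.3, -213.0, 212.8]
orientation: [-3.073, -0.651, 0.0]
ft_force: [-1.0, 3.1, -4.2]
width: 32.2
grasp_force: 30.0
```

move_arm --steps '[[[0, 0, 0.04], 0, 1], [[0, 0, 0], 0, 1]]'

```text
t: 15.3
ee_pos: [554.2, -213.0, 211.9]
orientation: [-3.073, -0.651, 0.0]
ft_force: [-0.8, 3.0, -3.1]
width: 31.8
grasp_force: 30.0
```

move_arm --steps '[[[0, -0.01, 0.04], 0, 1], [[0, 0, 0], 0, 1]]'

```text
t: 15.47
ee_pos: [554.2, -212.9, 211.0]
orientation: [3.073, 0.651, -0.0]
ft_force: [-1.1, 1.7, -3.0]
width: 32.0
grasp_force: 30.0
```

move_arm --steps '[[[0, 0, 0.04], 0, 1], [[0, 0, 0], 0, 1]]'

```text
t: 15.63
ee_pos: [554.2, -212.9, 210.0]
orientation: [3.073, 0.651, -0.0]
ft_force: [-1.3, 2.1, -3.2]
width: 32.1
grasp_force: 30.0
```

move_arm --steps '[[[0, 0, 0.04], 0, 1], [[0, 0, 0], 0, 1]]'

```text
t: 15.8
ee_pos: [554.2, -212.9, 209.0]
orientation: [3.073, 0.651, -0.0]
ft_force: [-0.6, 2.5, -3.0]
width: 31.6
grasp_force: 30.0
```

move_arm --steps '[[[0, 0, 0.04], 0, 1], [[0, 0, 0], 0, 1]]'

```text
t: 15.97
ee_pos: [554.2, -212.8, 208.0]
orientation: [-3.073, -0.651, 0.0]
ft_force: [-2.0, 1.3, -3.4]
width: 32.0
grasp_force: 30.0
```

move_arm --steps '[[[0, 0, 0.04], 0, 1], [[0, 0, 0], 0, 1]]'

```text
t: 16.13
ee_pos: [554.2, -212.9, 207.0]
orientation: [-3.073, -0.651, 0.0]
ft_force: [-1.3, 2.3, -1.7]
width: 32.0
grasp_force: 30.0
```

move_arm --steps '[[[0, 0, 0.04], 0, 1], [[0, 0, 0], 0, 1]]'

```text
t: 16.3
ee_pos: [554.3, -212.9, 206.4]
orientation: [3.073, 0.651, 0.0]
ft_force: [-1.9, 3.1, 0.6]
width: 31.8
grasp_force: 30.0
```

move_arm --steps '[[[0, 0, 0.03], 0, 1], [[0, 0, 0], 0, 1]]'

```text
t: 16.47
ee_pos: [554.4, -212.9, 206.4]
orientation: [3.073, 0.651, 0.001]
ft_force: [-4.2, 3.1, 6.8]
width: 32.1
grasp_force: 30.0
```

move_arm --steps '[[[0, 0, 0.03], 0, 1], [[0, 0, 0], 0, 1]]'

```text
t: 16.63
ee_pos: [554.5, -212.9, 206.3]
orientation: [3.073, 0.651, 0.001]
ft_force: [-5.6, 3.2, 11.5]
width: 31.7
grasp_force: 30.0
```

move_arm --steps '[[[0, 0, 0.03], 0, 1], [[0, 0, 0], 0, 1]]'

```text
t: 16.8
ee_pos: [554.6, -212.8, 206.3]
orientation: [3.073, 0.651, 0.002]
ft_force: [-7.2, 4.9, 16.9]
width: 31.9
grasp_force: 30.0
```

move_arm --steps '[[[-0.02, -0.03, 0.01], 0, 1], [[0, 0, 0], 0, 1], [[0, 0, 0], 0, 1]]'

```text
t: 17.05
ee_pos: [554.4, -212.7, 206.3]
orientation: [3.072, 0.651, 0.004]
ft_force: [-6.2, 3.3, 16.7]
width: 31.8
grasp_force: 30.0
```

Run:
```python
from ov import *
p,R=st()
c=overlay("side","pics/x.png",None,0,(554,-212.5),148,np.radians(24),ang=.9,win=(220,110,80,80),f=7)
cv2.imwrite("pics/ov5.png",c)
```

```text
t 17.05 pos [ 554.4 -212.7  206.3] yaw 23.94 zax [ 0.003 -0.001 -1.   ] F [-6.2  3.3 16.7] w 31.8 gf 30.0
```

View pics/ov5.png

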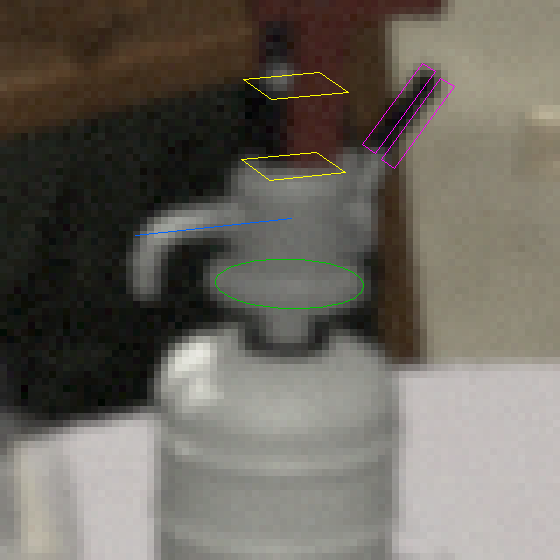

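The skirt's lower edge (about row 310) has met the flange with no gap. The force also climbed steeply, to about 21 N net, 11 mm after the seal bump, so the head is home. I'll ease off, release and rise.

move_arm --steps '[[[0, 0, -0.06], 0, 1], [[0, 0, -0.04], 0, 1], [[0, 0, 0], 0, 0.7], [[0, 0, 0], 0, 0.4], [[0, 0, 0], 0, 0.3], [[0, 0, 0], 0, 0.3], [[0, 0, 0], 0, 0.3], [[0, 0, -0.3], 0, 0.3], [[0, 0, -0.6], 0, 0.3], [[0, 0, -0.6], 0, 0.3], [[0, 0, -0.6], 0, 0.3], [[0, 0, -0.2], 0, 0.3], [[0, 0, 0], 0, 0.3]]'

```text
t: 18.18
ee_pos: [554.3, -212.7, 265.6]
orientation: [3.071, 0.651, 0.004]
ft_force: [0.6, -0.7, -0.0]
width: 61.1
grasp_force: 0.0
```

Run:
```python
from h import *
a=np.radians(24);to(554.4-46*np.cos(a),-212.7-46*np.sin(a),262)
```

```text
t 18.18 pos [ 554.3 -212.7  265.6] yaw 23.93 zax [ 0.003 -0.001 -1.   ] F [ 0.6 -0.7 -0. ] w 61.1 gf 0.0
units [-1.84  0.    0.14]
```

move_arm --steps '[[[-0.46, 0, 0], 0, 0.6], [[-0.46, 0, 0], 0, 0.9], [[-0.46, 0, 0], 0, 1], [[-0.46, 0, 0], 0, 1], [[0, 0, 0], 0, 1], [[0, 0, 0], 0, 1], [[0, 0, 0], 0, 1], [[0, 0, 0], 0, 1], [[0, 0, 0.4], 0, 1], [[0, 0, 0.4], 0, 1], [[0, 0, 0.3], 0, 1], [[0, 0, 0.1], 0, 1], [[0, 0, 0], 0, 1]]'

```text
t: 19.27
ee_pos: [511.3, -230.6, 232.5]
orientation: [-3.072, -0.651, 0.001]
ft_force: [1.9, 2.0, 0.2]
width: 1.1
grasp_force: 0.7
```

move_arm --steps '[[[-0.17, 0, 0.1], 0, 1], [[-0.17, 0, 0.11], 0, 1], [[-0.16, 0, 0.13], 0, 1], [[-0.15, 0, 0.13], 0, 1], [[-0.14, 0, 0.15], 0, 1], [[-0.13, 0, 0.15], 0, 1], [[0, 0, 0], 0, 1]]'

```text
t: 19.85
ee_pos: [488.8, -240.4, 213.4]
orientation: [-3.072, -0.651, 0.003]
ft_force: [0.4, 0.5, -0.2]
width: 1.0
grasp_force: 0.0
```

move_arm --steps '[[[-0.11, 0, 0.17], 0, 1], [[-0.11, 0, 0.17], 0, 1], [[-0.09, 0, 0.18], 0, 1], [[-0.08, 0, 0.19], 0, 1], [[0, 0, 0], 0, 1]]'

```text
t: 20.27
ee_pos: [480.4, -244.1, 195.5]
orientation: [-3.072, -0.651, 0.003]
ft_force: [1.1, 0.0, 0.1]
width: 0.2
grasp_force: 0.0
```

Run:
```python
from ov import *
p,R=st()
c=overlay("side","pics/x.png",None,0,(554,-212.5),149,np.radians(24),ang=0,win=(220,110,95,80),f=7)
cv2.imwrite("pics/ov6.png",c)
```

```text
t 20.27 pos [ 480.4 -244.1  195.5] yaw 23.92 zax [-0.002  0.001 -1.   ] F [1.1 0.  0.1] w 0.2 gf 0.0
```

View pics/ov6.png

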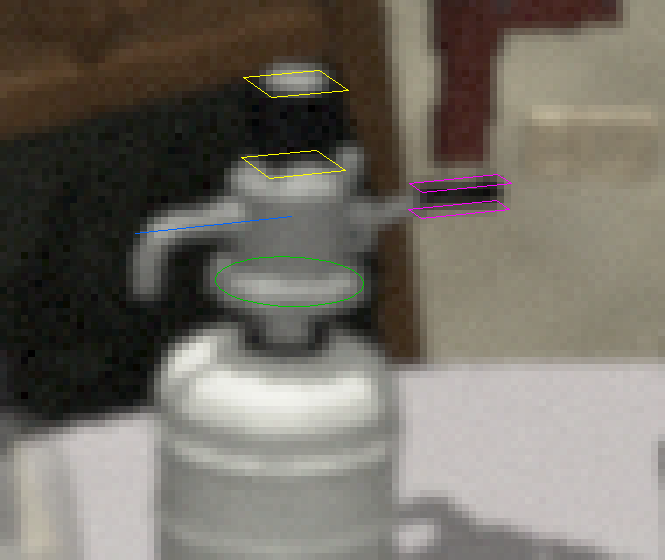

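The handle has snapped down level: its black grip lies on the 0 rad overlay at (460,195). I'll press it to be sure it's right down.

move_arm --steps '[[[-0.08, 0, 0.1], 0, 1], [[0, 0, 0.1], 0, 1], [[0, 0, 0.06], 0, 1], [[0, 0, 0], 0, 1]]'

```text
t: 20.65
ee_pos: [479.5, -245.0, 189.9]
orientation: [-3.073, -0.651, 0.0]
ft_force: [0.2, -0.1, 0.6]
width: 0.7
grasp_force: 0.0
```

move_arm --steps '[[[0, 0, 0.04], 0, 1], [[0, 0, 0.02], 0, 1], [[0, 0, 0], 0, 1]]'

```text
t: 20.9
ee_pos: [479.7, -245.1, 188.6]
orientation: [-3.073, -0.651, 0.0]
ft_force: [-0.7, -0.4, 0.1]
width: 0.6
grasp_force: 0.0
```

move_arm --steps '[[[0, 0, 0.04], 0, 1], [[0, 0, 0.03], 0, 1], [[0, 0, 0], 0, 1]]'

```text
t: 21.15
ee_pos: [479.6, -245.2, 187.0]
orientation: [3.073, 0.651, -0.0]
ft_force: [-1.4, -1.2, 1.8]
width: 0.4
grasp_force: 1.2
```

move_arm --steps '[[[0, 0, 0.03], 0, 1], [[0, 0, 0], 0, 1]]'

```text
t: 21.32
ee_pos: [479.5, -245.4, 186.6]
orientation: [3.073, 0.651, -0.0]
ft_force: [-2.7, -0.9, 5.1]
width: 0.4
grasp_force: 3.0
```

move_arm --steps '[[[0, 0, 0.02], 0, 1], [[0, 0, 0], 0, 1], [[0, 0, -0.1], 0, 1], [[0, 0, -0.5], 0, 1], [[0, 0, -0.9], 0, 1], [[0, 0, -0.9], 0, 1], [[-0.5, 0, -0.9], 0, 1], [[-0.5, 0, -0.5], 0, 1], [[-0.5, 0, 0], 0, 1], [[-0.3, 0, 0], 0, 1], [[0, 0, 0], 0, 1], [[0, 0, 0], 0, 1]]'

```text
t: 22.32
ee_pos: [437.7, -263.2, 279.5]
orientation: [-3.072, -0.65, 0.002]
ft_force: [-0.7, -1.0, -0.0]
width: 0.6
grasp_force: 0.0
```

Run:
```python
from ov import *
p,R=st()
a=overlay("top","pics/x.png",None,0,(554,-212.5),149,np.radians(24),win=(320,150,80,95),f=5)
b=overlay("side","pics/x.png",None,0,(554,-212.5),149,np.radians(24),win=(210,120,80,95),f=5)
cv2.imwrite("pics/ov7.png",np.hstack([a,b]))
for n in("side","top"): print([(np.round(q["rect"]),q["p"]) for q in cams.boxes_of(n,"tasting_glass")[:1]])
```

```text
t 22.32 pos [ 437.7 -263.2  279.5] yaw 23.87 zax [-0.001  0.001 -1.   ] F [-0.7 -1.  -0. ] w 0.6 gf 0.0
[(array([221., 200.,  24.,  56.]), 0.75)]
[(array([269., 161.,  36.,  38.]), 0.63)]
```

View pics/ov7.png

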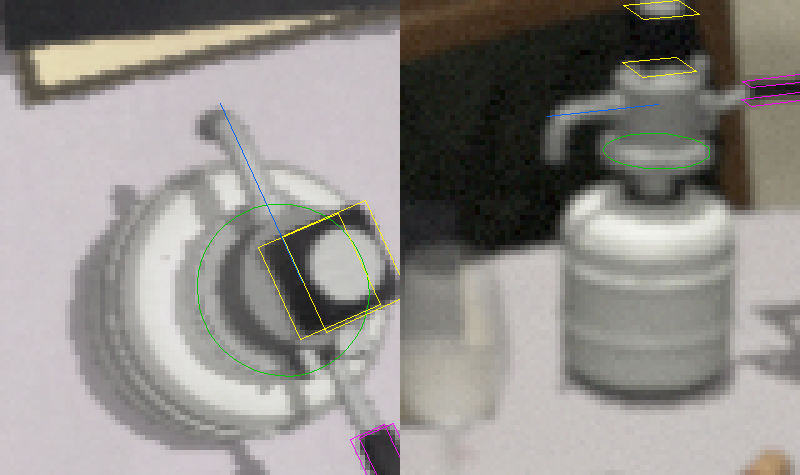

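Both views show the head seated on the keg, skirt at about (655,150), with the handle level. The glass hasn't moved and the arm is clear, so I'm handing in.

```bash
python3 -c "
from h import *
print(ctrl.close_job())"
```

```text
the job is handed in; nothing more can be done
None
```

The tap head is fully home on the keg valve with its handle snapped shut and pressed level, the glass is where it stood, the arm is clear, and the job is handed in (verdict not shown).

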